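# Switch the capacitor sorter to its other tray

## Robot

A 6-joint arm with a two-finger parallel gripper is mounted at the origin on the work surface. World frame = base frame: x ahead of the robot, y to its left, z up, the work surface at z = 0. Lengths are in m, angles in rad, forces in N, time in s.
With the tool pointing down it reaches from about 0.275 to 0.775 m from the base axis. Payload 14.6 kg.
Tool frame: the origin (TCP) lies midway between the tips of the shut fingers; the grasp point (between the pads) lies 19 mm behind it; z points along the fingers, y is the direction in which the jaws open and shut (so a half turn about z gives the same grasp; the last joint's range is limited). The gripper opens to 85 mm and grips with 20 to 120 N. Pads are 22 mm wide; open, the fingers measure 114 mm over their backs; the gripper's body (76 mm by 85 mm) begins 54 mm behind the grasp point. The pads swing forward as they close: fully open they stand 13 mm farther back than shut.
Start: joints at [1.073, 0.263, -0.048, 1.259, 0, 1.415], TCP at [0.176, 0.494, 0.231] pointing down, gripper open.
Joint ranges: [-2.65, 2.65], [-0.89, 1.7], [-1.18, 1.37], [-2.13, 2.11], [-1.35, 1.29], [-3.14, 3.14]. Speed limits (rad/s): [1.89, 1.89, 2.57, 2.79, 3.14, 3.14].

## Interface

Orientations are given as a unit quaternion [w, x, y, z].
In Python, from plant import bot gives the robot as it stands.
- The arm moves only by the shell command python3 -m handwheel 'ROWS' [OPENING] [FORCE]. ROWS is JSON, a list that holds one entry, the list of rows, each a list of 6 numbers: the shift along the tool's x, y, z in mm, then the turn, a rotation vector about the tool's x, y, z in rad. In form: [[[dx, dy, dz, wx, wy, wz], ...]]. A call has 1 to 8 rows; each row is the pose to reach, as a shift and turn from the pose commanded when the call began, along the tool's axes at that moment; what a row does not reach only later rows make up. A row lasts 1/12 s, in which the tool goes at most 41.7 mm and 7.16 degrees, less where a joint would pass 70% of its speed; a pose out of reach is approached as far as the arm can. A call with a gripper value outside its range is refused whole. OPENING is the finger opening in mm, from 0 to 85.4, set as the call begins (- or left out, the last holds). The fingers move at their own pace and stop on an object; FORCE is the grip in N (left out, the last holds). Time passes only in rows, so rows that repeat a pose let the fingers close. It gives the time, the measured TCP pose, the force and the opening at its end, in the units of the state.
- bot.read_state(): the state, without advancing time (a new reading comes with each control period).
- bot.grab_frame(name): name is "scene" or "top"; returns (picture, depth): 384x512x3 uint8, red, green, blue; 384x512 float32, m along the optical axis (not along the pixel's ray), 0 where there is no reading.
- bot.get_calibration(name): a dict with "fx", "fy", "cx", "cy" (pixels), "R" (3x3) and "t" (3): a world point X has camera coordinates R X + t. Camera axes: x right, y down, z forward; pixel columns grow to the right and rows downward; lengths in m; the calibration is good to about 2 mm. A picture is of the moment at which its call begins. get_calibration takes no time and is no camera call.
- bot.close_job(): hands the job in, once; it reports no verdict.
Trained networks look in the newest picture that a camera, given by its name, has taken for a name from the list of things; names that differ only in an ending like _2 or _b are one class to them, and where a whole thing is asked for, a point or a joint stands for the part that bears it (a point fixed in the world has none). Each returns a list of dicts, best first, with "p" (0 to 1); they miss things now and then, are a little off and sometimes report something else, mostly with a low value. They report only what shows in the picture. A call takes as long as a camera call. They do not tell look-alikes from the thing itself.
- bot.search_frame(query, camera): "centre" ([x, y, z] in m, in the coordinates of the camera as it stood for that picture, good to about 4 mm: the middle of the surface that is visible of it).
The state is a dict: "t": time; "qpos": joint angles; "joint_vel": joint speeds; "joint_efforts": joint torques, N m; "tcp_pos": TCP position; "tcp_rot": TCP orientation; "ft_force": force on the tool from outside, world axes, zero at the start; "ft_torque": the same for the moment, N m; "finger_gap": opening from 0.0 (shut) to 1.0 (fully open).
Only numpy, scipy, OpenCV 4.12 (cv2) and the standard library are available. Lean on these libraries where they do the work, as an engineer would, in place of code of your own. Each camera call takes 0.05 s, during which the arm holds its last target.

## Task

The sorter's seesaw gate is tipped towards one of its two trays. First rock the gate over its pivot (its upright lever is the easy place to push) so that it stays tipped towards the other tray; then push the two capacitors waiting on the top shelf along it into the drop slot, so that both roll down that other chute into its tray. Only push: do not pick anything up, do not push a capacitor off the shelf's outer end, and leave the other things on the bench alone.

Things in the scene. Friction and masses are not known exactly. Their poses are not given: they have to be found in the camera images.
- sorter: Gravity sorter fixed to the bench, base plate 110 x 540 x 4 mm. Origin on the bench under its middle; own y along the sorter (a chute and tray at each end), x across, z up. All coordinates below are in this frame, in mm. Clear guards (x 24 to 28, both sides) up to z 155 beside gate and chutes; posts (x 28 to 36) up to z 191 at y -125 and 18, z 155 at y 125.
- gate (a joint): Seesaw gate: steel plate 46 x 118 mm on a pivot along the sorter's x at z 120, under the drop slot. In rad, stops at +0.42 (+y end down, feeds the +y tray) and -0.42 (feeds the -y tray). Top-heavy: it rests at one of the stops, which one varies, and falls to the other by itself once pushed past 0. About 0.9 N sideways on the knob moves it.
- gate_knob (a point): Middle of the black knob (upright cylinder, diameter 20, length 28) on top of the gate's lever, a steel bar 8 x 10 mm standing up from the pivot outside the guard at x 58. It is 95 above the pivot: swings from y -39 to +39 at z 207 (215 upright), leaning to the side that the gate feeds. Free space on both sides of it above z 191.
- shelf_edge (a point): Inner end of the feed shelf (y -16), on its top, mid-width. The shelf is level, top at z 185, 48 wide between rails (x 24 to 29, both sides) with tops at z 191; nothing stands above the rails.
- shelf_end (a point): Outer end of the feed shelf (y -140), on its top, mid-width. A lip 6 high runs across it (y -136 to -140); beyond it and above it is free space.
- slot (a point): Middle of the mouth of the drop slot (y -16 to +16) at shelf height, z 185. Closed on the far side by a baffle (y 16 to 20, up to z 219) and by clear cheeks (x 24 to 28) up to z 215. A part whose axis passes the shelf's inner end tips in, drops some 55 mm onto the middle of the gate, rolls off its low end and down that chute into the tray.
- cap_a: Capacitor waiting on the shelf nearer the drop slot: a can of diameter 24, length 44 mm, 21 to 45 g, black with one bare metal end, its axis across the shelf (along the sorter's x), so it rolls along y. Origin at its centre (z 197 on the shelf). Starts at y -42 to -54.
- cap_b: The second capacitor, the same size, behind the first on the shelf, starting at y -82 to -94. Origin at its centre. Pushing it towards the slot also pushes the first one ahead of it.
- tray_left (a point): Middle of the floor of the grey tray at the sorter's +y end: inside y 144 to 260, 90 mm wide, walls up to z 66, floor falling gently outwards.
- tray_right (a point): The same of the tray at the -y end (y -144 to -260).
- meter: Bystander: grey multimeter lying flat, 85 x 160 x 42 mm, origin under its middle. Not to be moved.
- spool: Bystander: metal spool standing upright, diameter 54, 46 mm high, origin under its middle. Not to be moved.
- board: Bystander: green circuit board 70 x 110 x 6 mm (16 with its chips) lying flat, origin under its middle. Not to be moved.
- driver: Bystander: screwdriver lying flat, about 200 mm long. Not to be moved.
Not all that is in view belongs to the job. What is shaped like the cap_b but brown is not meant.

How it is judged:
On the way, in this order (a step that is already met when the one before it is completed fails the run):
1. the gate is rocked over to its other stop while both capacitors still wait on the shelf (distance of gate_knob from where it was at the start of the episode above 0.045 m and (value of joint gate above 0.37 rad or value of joint gate below -0.37 rad) and z of each of cap_a, cap_b in the frame of sorter above 0.185 m), for 0.2 s.
2. both capacitors have rolled down the chute into the tray that the gate now feeds (((value of joint gate above 0.37 rad and (y of cap_a in the frame of sorter between 0.142 and 0.262 m and x of cap_a in the frame of sorter between -0.047 and 0.047 m and z of cap_a in the frame of sorter below 0.06 m) and (y of cap_b in the frame of sorter between 0.142 and 0.262 m and x of cap_b in the frame of sorter between -0.047 and 0.047 m and z of cap_b in the frame of sorter below 0.06 m)) or (value of joint gate below -0.37 rad and (y of cap_a in the frame of sorter between -0.262 and -0.142 m and x of cap_a in the frame of sorter between -0.047 and 0.047 m and z of cap_a in the frame of sorter below 0.06 m) and (y of cap_b in the frame of sorter between -0.262 and -0.142 m and x of cap_b in the frame of sorter between -0.047 and 0.047 m and z of cap_b in the frame of sorter below 0.06 m)))), for 0.2 s.
At the end, for the whole second after the job is handed in: The gate rests tipped the other way than at the start (past 0.37 rad, its knob more than 45 mm from where it was), and both capacitors lie inside the tray on that side (centres within its walls and below 60 mm), at rest (under 30 mm/s) (distance of gate_knob from where it was at the start of the episode above 0.045 m and ((value of joint gate above 0.37 rad and (y of cap_a in the frame of sorter between 0.142 and 0.262 m and x of cap_a in the frame of sorter between -0.047 and 0.047 m and z of cap_a in the frame of sorter below 0.06 m) and (y of cap_b in the frame of sorter between 0.142 and 0.262 m and x of cap_b in the frame of sorter between -0.047 and 0.047 m and z of cap_b in the frame of sorter below 0.06 m)) or (value of joint gate below -0.37 rad and (y of cap_a in the frame of sorter between -0.262 and -0.142 m and x of cap_a in the frame of sorter between -0.047 and 0.047 m and z of cap_a in the frame of sorter below 0.06 m) and (y of cap_b in the frame of sorter between -0.262 and -0.142 m and x of cap_b in the frame of sorter between -0.047 and 0.047 m and z of cap_b in the frame of sorter below 0.06 m))) and linear speed of each of cap_a, cap_b below 0.03 m/s); the robot touches nothing.
It fails at once if a capacitor is lifted more than 12 mm off the shelf (z of any of cap_a, cap_b in the frame of sorter above 0.209 m).
It fails at once if a capacitor leaves over the shelf's outer end ((y of cap_a in the frame of sorter below -0.145 m and z of cap_a in the frame of sorter above 0.14 m) or (y of cap_b in the frame of sorter below -0.145 m and z of cap_b in the frame of sorter above 0.14 m)).
It fails at once if the multimeter, spool, circuit board or screwdriver is moved more than 20 mm (distance of any of meter, spool, board, driver from where it was at the start of the episode above 0.02 m).
It also fails if it takes over 48 s, if anything falls off the work surface, if the arm or the gripper's body presses on something with over 40 N, if the wrist force passes 120 N, or if a joint passes its speed limit or range.

## Working session

There is one attempt and no reset: what is moved stays moved. The work goes in short steps, Python scripts to look and compute and a shell command to move; the robot and the scene stay as the last step left them, time stands still between calls to the robot, and variables do not carry over. Pictures are saved under pics/ and viewed, and the job is handed in when it is done.

```bash
ls; mkdir -p pics
python3 - <<'E'
from plant import bot
import cv2,numpy as np
s=bot.read_state();print(s)
for n in("scene","top"):
    p,d=bot.grab_frame(n);cv2.imwrite(f"pics/{n}0.png",p[:,:,::-1]);np.savez(f"pics/{n}0.npz",p=p,d=d)
    c=bot.get_calibration(n);print(n,c)
    R,t=np.array(c["R"]),np.array(c["t"])
    for q in("sorter","gate_knob","cap_a","tray_left","meter","spool"):
        for r in bot.search_frame(q,n)[:4]:
            x=np.array(r["centre"]);w=R.T@(x-t);print(q,round(r["p"],2),w.round(3),(c["fx"]*x[0]/x[2]+c["cx"]).round(),(c["fy"]*x[1]/x[2]+c["cy"]).round())
E
```

```text
pics
{'t': 0.0, 'qpos': array([ 1.07268435e+00,  2.63532833e-01, -4.89217805e-02,  1.25940497e+00,
       -2.69011202e-05,  1.41550002e+00]), 'joint_vel': array([-0.00112312,  0.00132796, -0.00010786, -0.00066105, -0.00076639,
        0.00087399]), 'joint_efforts': array([ 2.70397195e-04, -6.37618661e+01,  3.84562790e+01,  1.39736716e-02,
       -1.05910729e-04,  3.71190106e-05]), 'tcp_pos': array([0.17635333, 0.49420719, 0.23082553]), 'tcp_rot': array([-1.57872527e-04,  1.70569692e-01,  9.85345471e-01, -5.07823749e-04]), 'ft_force': array([-0.55894927, -0.7412263 ,  1.03647659]), 'ft_torque': array([-0.04792654, -0.01424363, -0.01011069]), 'finger_gap': 0.9969583926962139}
scene {'fx': 401.75525762295536, 'fy': 401.75525762295536, 'cx': 255.35679073668985, 'cy': 193.2753675212793, 'R': array([[ 0.65212172,  0.75785472, -0.0198365 ],
       [ 0.48351348, -0.4359238 , -0.75906861],
       [-0.58391093,  0.48541391, -0.65070835]]), 't': array([-0.42796201, -0.14802659,  1.36314412])}
sorter 0.7 [ 0.611 -0.035  0.054] 231.0 245.0
gate_knob 0.85 [0.649 0.009 0.137] 255.0 219.0
gate_knob 
[... 469 characters left out ...]
003024],
       [ 0.1816128 , -0.04463223, -0.98235674]]), 't': array([-0.01550816,  0.65174094,  0.84730608])}
sorter 0.69 [0.578 0.041 0.04 ] 240.0 212.0
gate_knob 0.78 [0.597 0.037 0.146] 243.0 198.0
gate_knob 0.33 [0.578 0.048 0.036] 237.0 212.0
cap_a 0.8 [ 0.603 -0.054  0.207] 292.0 192.0
cap_a 0.71 [ 0.595 -0.014  0.207] 271.0 195.0
cap_a 0.71 [ 0.767 -0.163  0.023] 328.0 137.0
cap_a 0.59 [ 0.846 -0.124  0.021] 312.0 106.0
tray_left 0.56 [0.575 0.043 0.038] 239.0 214.0
meter 0.64 [0.718 0.202 0.038] 172.0 149.0
meter 0.55 [0.576 0.045 0.039] 238.0 213.0
spool 0.56 [ 0.734 -0.051  0.043] 282.0 147.0
spool 0.55 [0.598 0.036 0.142] 243.0 197.0
spool 0.23 [ 0.593 -0.017  0.209] 272.0 196.0
```

Run:
```python
import cv2
a=cv2.imread("pics/scene0.png");b=cv2.imread("pics/top0.png")
cv2.imwrite("pics/s1.png",cv2.resize(a[120:370,100:420],None,fx=2.4,fy=2.4,interpolation=cv2.INTER_CUBIC))
cv2.imwrite("pics/t1.png",cv2.resize(b[80:330,100:420],None,fx=2.4,fy=2.4,interpolation=cv2.INTER_CUBIC))
```

```text
(no output)
```

View pics/s1.png

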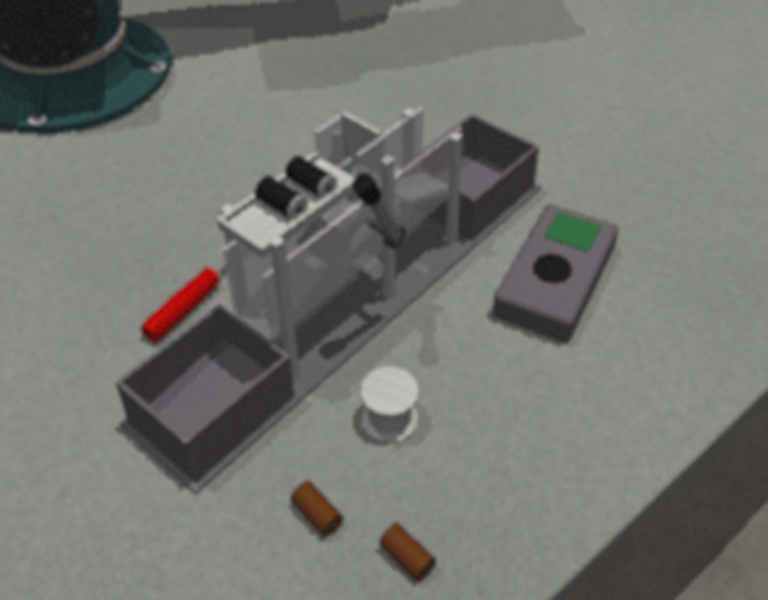

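View pics/t1.png

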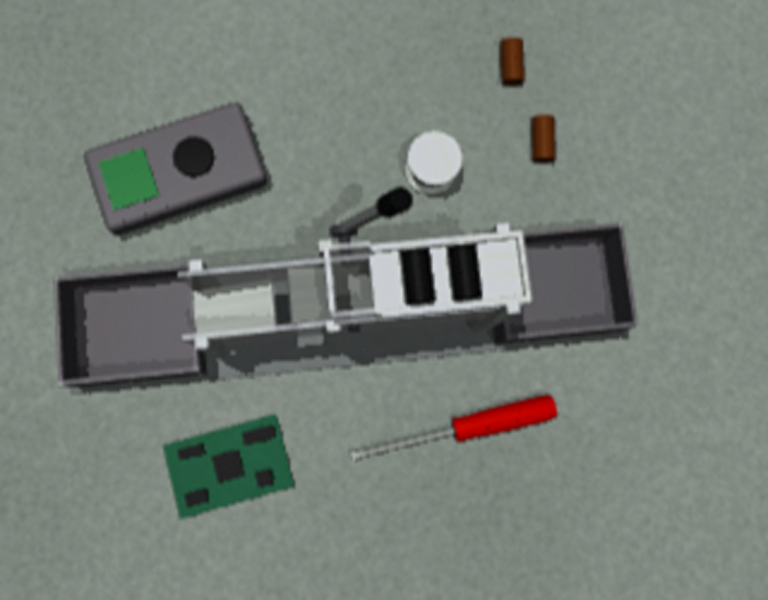

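The scene picture shows the two black cans on the white shelf (scene px ~217,201 and ~229,195; top px ~294,193 and ~274,195). The knob leans towards −y, i.e. the screen-right tray in the top view (knob px ~265,164). Look-alikes are the two brown cans on the bench (top px 313,105 and 326,137), which are decoys, and the black knob. I choose the two black ones. The spool, meter, screwdriver and board lie around the sorter. Next I measure the sorter frame.

```bash
cat > h.py <<'E'
import numpy as np,cv2
from plant import bot
def cloud(n,d):
    c=bot.get_calibration(n);R,t=np.array(c["R"]),np.array(c["t"])
    v,u=np.mgrid[:384,:512]
    X=np.stack([(u-c["cx"])/c["fx"]*d,(v-c["cy"])/c["fy"]*d,d],-1)
    W=(X-t)@R
    W[d<=0]=np.nan
    return W
E
python3 - <<'E'
from h import *
for n in("top","scene"):
    f=np.load(f"pics/{n}0.npz");p=f["p"].astype(int);W=cloud(n,f["d"]);z=W[...,2]
    roi=(W[...,0]>.45)&(W[...,0]<.72)&(abs(W[...,1])<.4)
    print(n,"bench",np.nanmedian(z[(W[...,0]>.3)&(W[...,0]<.4)&(W[...,1]<0)]))
    m=roi&(z>.058)&(z<.072)
    P=W[m][:,:2].astype(np.float32)
    print("tray",m.sum(),cv2.minAreaRect(P),cv2.boxPoints(cv2.minAreaRect(P)).round(4).tolist())
    g=p.sum(-1)
    m=roi&(z>.175)&(z<.195)&(g>450); P=W[m][:,:2].astype(np.float32)
    print("shelf",m.sum(),np.median(z[m]),cv2.minAreaRect(P),cv2.boxPoints(cv2.minAreaRect(P)).round(4).tolist())
    m=roi&(z>.18)&(g<170); k,l,st,ce=cv2.connectedComponentsWithStats(m.astype(np.uint8))
    for i in range(1,k):
        if st[i,4]>15: Q=W[l==i];print("dark",st[i,4],ce[i].round(),Q.mean(0).round(4),Q.min(0).round(3),Q.max(0).round(3))
E
```

```text
top bench 0.0002122814067555083
tray 895 ((0.5904934406280518, 0.030644267797470093), (0.09857770800590515, 0.529066801071167), 7.626414775848389) [[0.5065000057220459, 0.28630000352859497], [0.57669997215271, -0.23810000717639923], [0.6744999885559082, -0.22499999403953552], [0.604200005531311, 0.2994000017642975]]
shelf 1286 0.18575321211342705 ((0.5990697145462036, -0.027461610734462738), (0.07104708254337311, 0.16251124441623688), 7.46418571472168) [[0.5533000230789185, 0.048500001430511475], [0.574400007724762, -0.11259999871253967], [0.6448000073432922, -0.10339999943971634], [0.6237000226974487, 0.05770000070333481]]
dark 135 [264. 164.] [0.6517 0.0009 0.215 ] [ 0.643 -0.013  0.182] [0.663 0.015 0.225]
dark 261 [274. 195.] [ 0.5963 -0.0194  0.2069] [ 0.575 -0.032  0.2  ] [ 0.619 -0.007  0.212]
dark 260 [293. 193.] [ 0.6008 -0.0559  0.2069] [ 0.58  -0.069  0.199] [ 0.622 -0.045  0.212]
scene bench -0.00013348442270045584
tray 1038 ((0.5913242697715759, 0.031024456024169922), (0.10296691954135895, 0.5307904481887817), 7.867476940155029) [[0.5040000081062317, 0.28690001368522644], [0.57669997215271, -0.23890000581741333], [0.6786999702453613, -0.2248000055551529], [0.6060000061988831, 0.3009999990463257]]
shelf 410 0.1855555743014325 ((0.5979008674621582, -0.027996398508548737), (0.07197283953428268, 0.16306377947330475), 8.456268310546875) [[0.5503000020980835, 0.04740000143647194], [0.5742999911308289, -0.11389999836683273], [0.6455000042915344, -0.10329999774694443], [0.6215000152587891, 0.05790000036358833]]
dark 134 [227. 192.] [ 0.5984 -0.0268  0.2043] [ 0.579 -0.034  0.193] [ 0.618 -0.017  0.212]
dark 105 [253. 199.] [ 0.659  -0.0043  0.2116] [ 0.648 -0.014  0.193] [0.665 0.008 0.222]
dark 147 [214. 201.] [ 0.6029 -0.0636  0.2046] [ 0.583 -0.072  0.194] [ 0.625 -0.051  0.211]
```

```bash
cat >> h.py <<'E'
from scipy.spatial.transform import Rotation as Ro
O=np.array([.591,.031]);PSI=np.deg2rad(7.7)
def sw(x,y): c,s=np.cos(PSI),np.sin(PSI); return O+np.array([x*c-y*s,x*s+y*c])/1000
def ws(p): c,s=np.cos(PSI),np.sin(PSI); d=(np.asarray(p)[:2]-O)*1000; return np.array([d[0]*c+d[1]*s,-d[0]*s+d[1]*c]).round(1)
def go(x,y,z):
    s=bot.read_state();q=s["tcp_rot"];R=Ro.from_quat([q[1],q[2],q[3],q[0]])
    yw=PSI+np.pi/2; ty=np.array([np.cos(yw),np.sin(yw),0]);tz=np.array([0,0,-1.]);T=Ro.from_matrix(np.stack([np.cross(ty,tz),ty,tz],1))
    w=np.r_[sw(x,y),z/1000]
    print("t",round(s["t"],2),"at sorter",ws(s["tcp_pos"]),(s["tcp_pos"]*1000).round(1),"F",s["ft_force"].round(1),"gap",round(s["finger_gap"],2))
    print("target",w.round(3),"delta",(R.inv().apply(w-s["tcp_pos"])*1000).round(1),(R.inv()*T).as_rotvec().round(3))
E
python3 -c "
from h import *
go(58,-90,270)"
```

```text
t 0.7 at sorter [-348.7  514.8] [176.4 494.4 231.3] F [ 0.4  0.3 -0.6] gap 1.0
target [ 0.661 -0.05   0.27 ] delta [-639.1 -350.5  -38.7] [-0.     0.    -0.477]
```

```bash
python3 -m handwheel '[[[-36,-20,-39,0,0,-0.1],[-72,-40,-39,0,0,-0.2],[-108,-60,-39,0,0,-0.3],[-144,-80,-39,0,0,-0.4],[-180,-100,-39,0,0,-0.477],[-216,-120,-39,0,0,-0.477],[-252,-140,-39,0,0,-0.477],[-288,-160,-39,0,0,-0.477]]]' 0; python3 -c "
from h import *
go(58,-90,270)"
```

```text
t: 1.37
tcp_pos: [0.3881, 0.2529, 0.2705]
tcp_rot: [0.0, -0.067, 0.998, 0.0]
ft_force: [0.5, 1.4, 0.3]
finger_gap: 0.002
t 1.37 at sorter [-171.4  247.1] [388.1 252.9 270.5] F [0.5 1.4 0.3] gap 0.0
target [ 0.661 -0.05   0.27 ] delta [-229.4 -337.     0.6] [ 0.     0.001 -0.   ]
```

```bash
python3 -m handwheel '[[[-23,-33,0,0,0,0],[-46,-67,0,0,0,0],[-69,-100,0,0,0,0],[-92,-134,0,0,0,0],[-114,-168,0,0,0,0],[-137,-202,0,0,0,0],[-160,-236,0,0,0,0],[-183,-270,0,0,0,0]]]'; python3 -c "
from h import *
go(58,-90,270)"
```

```text
t: 2.03
tcp_pos: [0.6057, 0.0097, 0.2703]
tcp_rot: [0.0, -0.067, 0.998, -0.0]
ft_force: [-0.1, 0.4, -0.1]
finger_gap: -0.0
t 2.03 at sorter [ 11.7 -23.1] [605.7   9.7 270.3] F [-0.1  0.4 -0.1] gap -0.0
target [ 0.661 -0.05   0.27 ] delta [-46.4 -66.9   0.3] [-0.     0.    -0.001]
```

```bash
python3 -m handwheel '[[[-21,-30,0,0,0,0],[-42,-61,0,0,0,0],[-42,-61,0,0,0,0],[-42,-61,0,0,0,0]]]'
python3 - <<'E'
from h import *
go(58,-90,198)
p,d=bot.grab_frame("scene");cv2.imwrite("pics/s2.png",cv2.resize(p[120:320,120:380,::-1],None,fx=3,fy=3))
E
```

```text
t: 2.37
tcp_pos: [0.6552, -0.0448, 0.269]
tcp_rot: [-0.001, -0.066, 0.998, 0.0]
ft_force: [-0.7, 0.4, -0.0]
finger_gap: 0.003
t 2.37 at sorter [ 53.5 -83.7] [655.2 -44.8 269. ] F [-0.7  0.4 -0. ] gap 0.0
target [ 0.661 -0.05   0.198] delta [-4.6 -6.3 71. ] [ 0.    -0.001 -0.002]
```

View pics/s2.png

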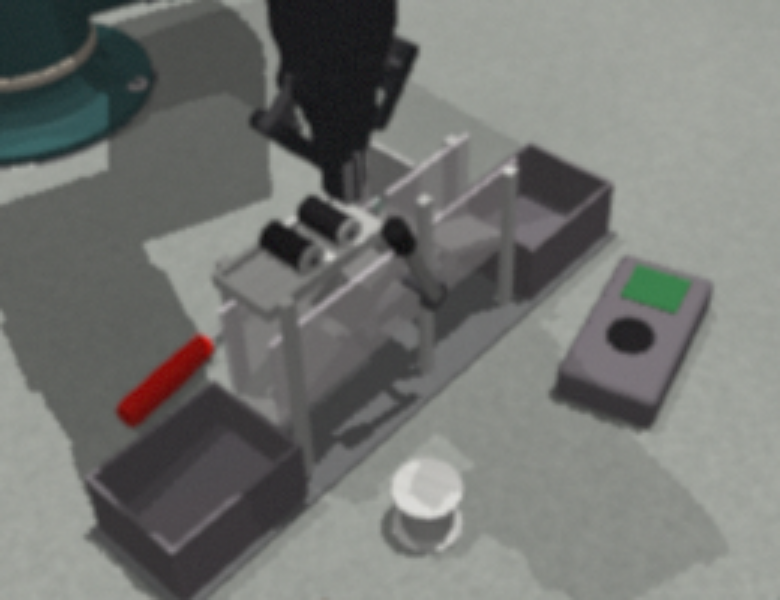

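Fingertips show at crop (345,190), which is where the TCP projects. The knob at (400,237) and the cans at (290,245) and (330,220) are untouched. I descend beside the knob on its −y side.

```bash
python3 -m handwheel '[[[-3,-4,20,0,0,0],[-3,-5,50,0,0,0],[-3,-5,71,0,0,0],[-3,-5,71,0,0,0],[-3,-5,71,0,0,0],[-3,-5,71,0,0,0]]]'
python3 - <<'E'
from h import *
go(58,-5,198)
p,d=bot.grab_frame("scene");cv2.imwrite("pics/s3.png",cv2.resize(p[120:320,120:380,::-1],None,fx=3,fy=3))
E
```

```text
t: 2.92
tcp_pos: [0.6582, -0.0472, 0.2012]
tcp_rot: [0.001, -0.067, 0.998, -0.0]
ft_force: [0.2, -0.0, 0.5]
finger_gap: -0.002
t 2.92 at sorter [ 56.1 -86.5] [658.2 -47.2 201.2] F [ 0.2 -0.   0.5] gap -0.0
target [0.649 0.034 0.198] delta [-1.9 81.5  3.2] [-0.001  0.002  0.001]
```

View pics/s3.png

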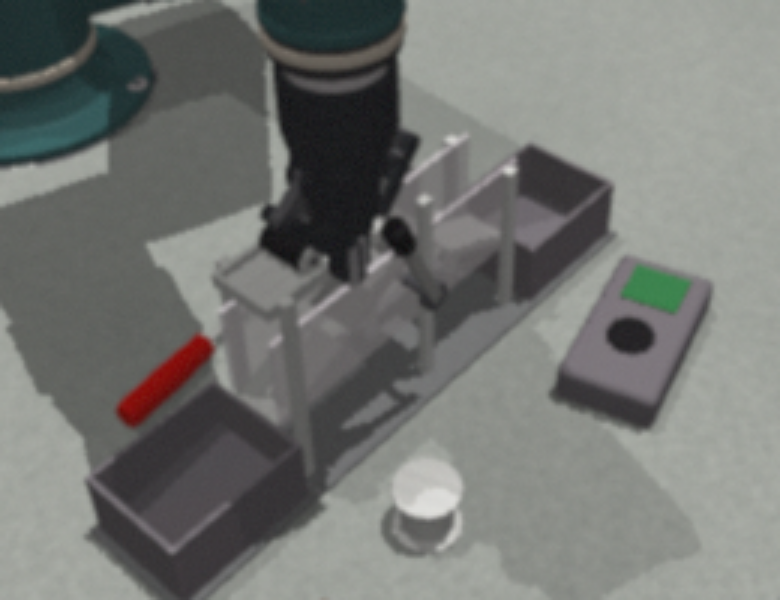

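Tips stand at crop (350,275), just outside the shelf on the −y side of the knob (400,237), with no contact. I push towards +y.

```bash
python3 -m handwheel '[[[-1,10,1,0,0,0],[-1,19,1,0,0,0],[-1,27,1,0,0,0],[-1,34,1,0,0,0],[-1,41,1,0,0,0],[-1,48,1,0,0,0],[-1,54,1,0,0,0],[-1,60,1,0,0,0]]]'
python3 - <<'E'
from h import *
go(58,-5,198)
p,d=bot.grab_frame("scene");cv2.imwrite("pics/s4.png",cv2.resize(p[120:320,120:380,::-1],None,fx=3,fy=3))
E
```

```text
t: 3.63
tcp_pos: [0.6509, 0.0125, 0.1982]
tcp_rot: [-0.0, -0.067, 0.998, 0.0]
ft_force: [-0.3, 0.1, 0.4]
finger_gap: 0.007
t 3.63 at sorter [ 56.9 -26.3] [650.9  12.5 198.2] F [-0.3  0.1  0.4] gap 0.01
target [0.649 0.034 0.198] delta [-1.1 21.3  0.2] [ 0. -0. -0.]
```

View pics/s4.png

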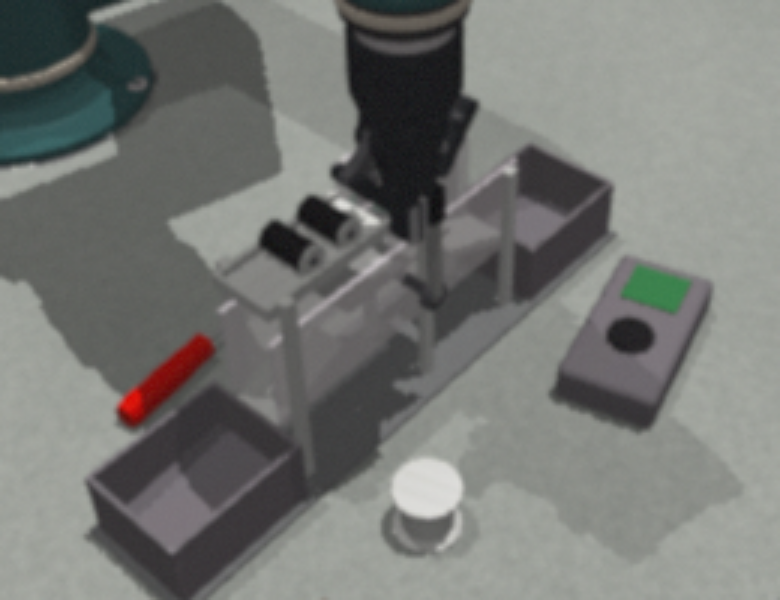

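The lever now stands almost upright (crop 430,240) and the cans have not moved. I push on.

```bash
python3 -m handwheel '[[[-1,6,0,0,0,0],[-1,12,0,0,0,0],[-1,18,0,0,0,0],[-1,22,0,0,0,0],[-1,22,0,0,0,0],[-1,22,0,0,0,0]]]'
python3 - <<'E'
from h import *
go(58,-5,198)
p,d=bot.grab_frame("scene");cv2.imwrite("pics/s5.png",cv2.resize(p[120:320,120:380,::-1],None,fx=3,fy=3))
E
```

```text
t: 4.18
tcp_pos: [0.6491, 0.0339, 0.1983]
tcp_rot: [0.0, -0.067, 0.998, -0.0]
ft_force: [-0.1, 0.1, -0.4]
finger_gap: -0.002
t 4.18 at sorter [57.9 -4.9] [649.1  33.9 198.3] F [-0.1  0.1 -0.4] gap -0.0
target [0.649 0.034 0.198] delta [-0.1 -0.1  0.3] [-0.  0.  0.]
```

View pics/s5.png

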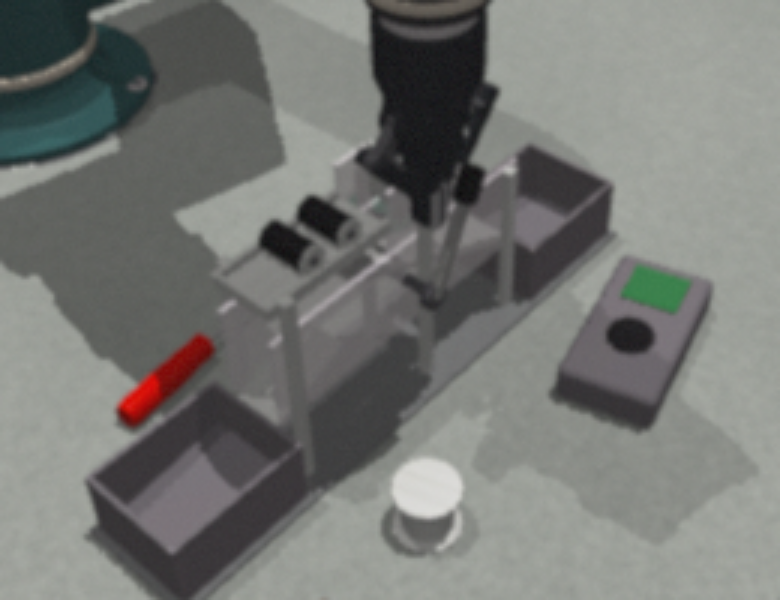

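The lever now leans to +y (knob at crop 470,183), clear of the fingers. I go up, then over to behind cap_b.

```bash
python3 -m handwheel '[[[0,-5,-30,0,0,0],[0,-10,-55,0,0,0],[16,-40,-55,0,0,0],[32,-75,-55,0,0,0],[48,-105,-55,0,0,0],[58,-121,-55,0,0,0],[58,-121,-55,0,0,0],[58,-121,-55,0,0,0]]]'
python3 - <<'E'
from h import *
go(0,-124,192)
for n in("top","scene"):
    p,d=bot.grab_frame(n);cv2.imwrite(f"pics/{n}6.png",cv2.resize(p[120:320,120:380,::-1],None,fx=3,fy=3))
    W=cloud(n,d);z=W[...,2];m=(z>.19)&(z<.228)&(p.astype(int).sum(-1)<170)&(W[...,0]>.5)&(W[...,0]<.72)
    k,l,st,ce=cv2.connectedComponentsWithStats(m.astype(np.uint8))
    for i in range(1,k):
        if st[i,4]>15: Q=W[l==i];S=np.array([ws(q) for q in Q]);print(n,"dark",st[i,4],ce[i].round(),S.mean(0),S.min(0),S.max(0),z[l==i].max())
E
```

```text
t: 4.9
tcp_pos: [0.6075, -0.0951, 0.2535]
tcp_rot: [0.0, -0.066, 0.998, -0.0]
ft_force: [-0.1, 0.0, -0.5]
finger_gap: 0.003
t 4.9 at sorter [  -0.5 -127.2] [607.5 -95.1 253.5] F [-0.1  0.  -0.5] gap 0.0
target [ 0.608 -0.092  0.192] delta [-0.5  3.2 61.5] [-0.     0.    -0.002]
top dark 123 [223. 168.] [56.32357724 38.07560976] [48.1 25. ] [65.6 50.7] 0.22439671929834623
top dark 212 [293. 194.] [ -4.64339623 -86.51981132] [-22.2 -99.6] [ 19.2 -77.6] 0.21114522808831127
top dark 249 [274. 195.] [ -1.71646586 -50.80361446] [-22.1 -62.2] [ 18.9 -40.6] 0.21280959283651346
scene dark 101 [276. 181.] [61.51089109 32.67425743] [49.9 24.6] [69.  44.2] 0.22322501249498614
scene dark 133 [227. 192.] [ -0.56691729 -58.43157895] [-19.5 -65.4] [ 17.9 -47.2] 0.21025788038833398
scene dark 144 [214. 201.] [ -0.84444444 -95.35625   ] [ -20.2 -102.2] [ 17.4 -83.6] 0.21106551102844637
```

View pics/scene6.png

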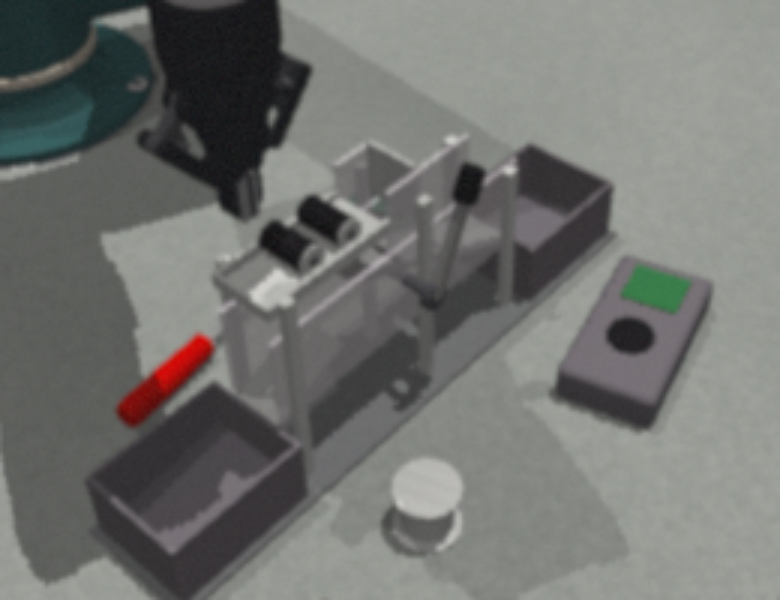

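View pics/top6.png

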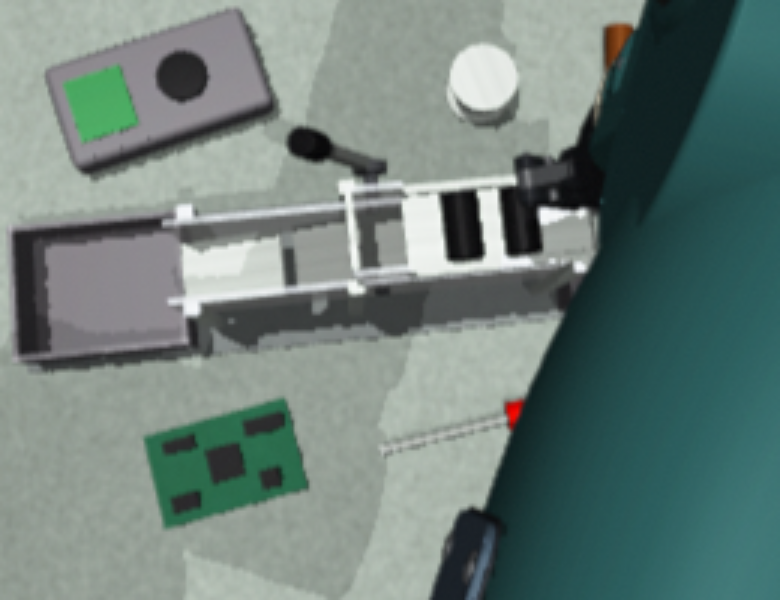

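Both views put the knob at sorter y≈+38, i.e. at the other stop, and the cans at y≈−51 and ≈−90, still waiting (top px 274,195 and 293,194). The tips hang behind cap_b, so I descend there.

```bash
python3 -m handwheel '[[[0,3,30,0,0,0],[0,3,50,0,0,0],[0,3,60,0,0,0],[0,3,60,0,0,0],[0,3,60,0,0,0],[0,3,60,0,0,0]]]'
python3 - <<'E'
from h import *
go(0,-33,192)
p,d=bot.grab_frame("scene");cv2.imwrite("pics/s7.png",cv2.resize(p[120:320,120:380,::-1],None,fx=3,fy=3))
E
```

```text
t: 5.5
tcp_pos: [0.608, -0.0906, 0.1942]
tcp_rot: [0.001, -0.067, 0.998, -0.0]
ft_force: [-0.3, 0.8, 0.6]
finger_gap: -0.001
t 5.5 at sorter [   0.5 -122.7] [608.  -90.6 194.2] F [-0.3  0.8  0.6] gap -0.0
target [ 0.595 -0.002  0.192] delta [ 0.5 89.7  2.1] [-0.     0.001  0.001]
```

View pics/s7.png

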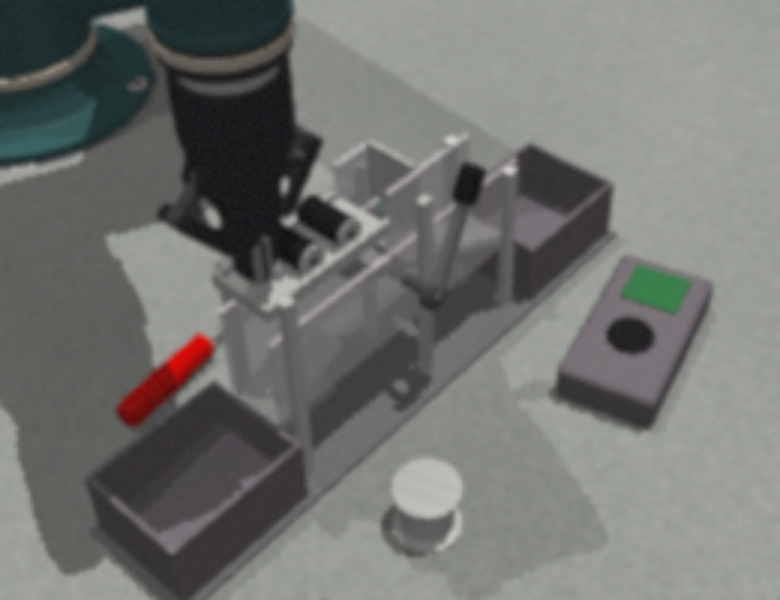

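The tips are behind cap_b on the shelf with the lever still at +y. I push slowly.

```bash
python3 -m handwheel '[[[0,3,1,0,0,0],[0,6,1,0,0,0],[0,9,1,0,0,0],[0,12,1,0,0,0],[0,15,1,0,0,0],[0,18,1,0,0,0],[0,21,1,0,0,0],[0,24,1,0,0,0]]]'
python3 - <<'E'
from h import *
go(0,-33,192)
p,d=bot.grab_frame("scene");cv2.imwrite("pics/s8.png",cv2.resize(p[120:320,120:380,::-1],None,fx=3,fy=3))
E
```

```text
t: 6.22
tcp_pos: [0.6044, -0.0672, 0.1927]
tcp_rot: [0.0, -0.067, 0.998, -0.0]
ft_force: [0.0, -4.6, 5.6]
finger_gap: -0.003
t 6.22 at sorter [  0.2 -99.1] [604.4 -67.2 192.7] F [ 0.  -4.6  5.6] gap -0.0
target [ 0.595 -0.002  0.192] delta [ 0.2 66.1  0.7] [-0.001  0.001 -0.   ]
```

View pics/s8.png

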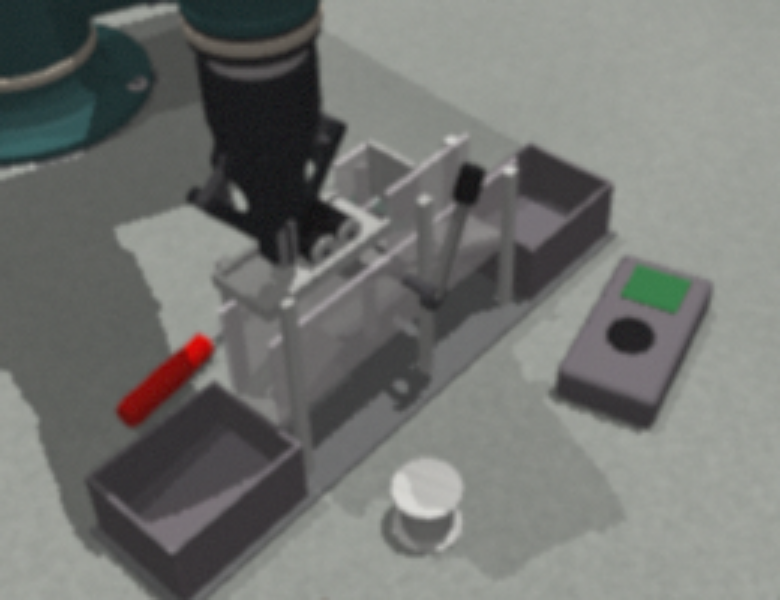

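The cans now touch each other (crop 325,245 and 347,230), and the force is a few N. I check their heights and the force after the hold.

```bash
cat >> h.py <<'E'
def cans(n="scene"):
    p,d=bot.grab_frame(n)
    W=cloud(n,d);z=W[...,2];m=(z>.187)&(z<.228)&(p.astype(int).sum(-1)<190)&(W[...,0]>.5)&(W[...,0]<.72)
    k,l,st,ce=cv2.connectedComponentsWithStats(m.astype(np.uint8))
    for i in range(1,k):
        if st[i,4]>15: Q=W[l==i];S=np.array([ws(q) for q in Q]);print(n,"dark",st[i,4],ce[i].round(),S.min(0),S.max(0),z[l==i].min().round(4),z[l==i].max().round(4))
    return p
def sv(p,f): cv2.imwrite(f,cv2.resize(p[120:320,120:380,::-1],None,fx=3,fy=3))
E
python3 - <<'E'
from h import *
cans();cans("top")
print(bot.read_state()["ft_force"])
E
```

```text
scene dark 112 [276. 181.] [49.2 23.8] [68.6 45.6] 0.1928 0.2234
scene dark 188 [225. 195.] [-18.8 -94.4] [ 18.8 -48. ] 0.1947 0.226
scene dark 20 [216. 201.] [  10.4 -103.2] [ 13.3 -96.9] 0.1997 0.227
scene dark 55 [210. 202.] [  -5.1 -114.4] [  10.  -106.1] 0.2013 0.2275
top dark 126 [223. 168.] [48. 25.] [65.8 50.9] 0.1884 0.2252
top dark 157 [273. 198.] [-22.1 -64.8] [ 19.2 -40.5] 0.199 0.212
[ 1.96628342 -2.95277033  4.70672762]
```

```bash
python3 -m handwheel '[[[0,2,0,0,0,0],[0,4,0,0,0,0],[0,6,0,0,0,0]]]'
python3 - <<'E'
from h import *
sv(cans(),"pics/s9.png");cans("top");go(0,-33,192)
E
```

```text
t: 6.62
tcp_pos: [0.6037, -0.0616, 0.1928]
tcp_rot: [0.001, -0.067, 0.998, -0.001]
ft_force: [1.0, -5.0, 6.8]
finger_gap: 0.001
scene dark 110 [276. 182.] [50.5 23. ] [69.1 46.4] 0.1939 0.2235
scene dark 179 [226. 194.] [-16.5 -89.4] [ 20.2 -43. ] 0.1931 0.2258
scene dark 58 [212. 201.] [  -6.5 -109.3] [  10.3 -100.7] 0.2015 0.2278
scene dark 19 [218. 201.] [  9.8 -97.2] [ 12.6 -91. ] 0.1991 0.2262
top dark 126 [223. 168.] [47.9 25. ] [65.8 50.9] 0.1902 0.2241
top dark 126 [269. 199.] [-22.1 -55.2] [ 20.1 -35. ] 0.2015 0.2117
t 6.72 at sorter [  0.2 -93.2] [603.7 -61.3 192.7] F [ 2.1 -3.6  6.9] gap -0.0
target [ 0.595 -0.002  0.192] delta [ 0.2 60.2  0.7] [-0.001  0.001 -0.   ]
```

View pics/s9.png

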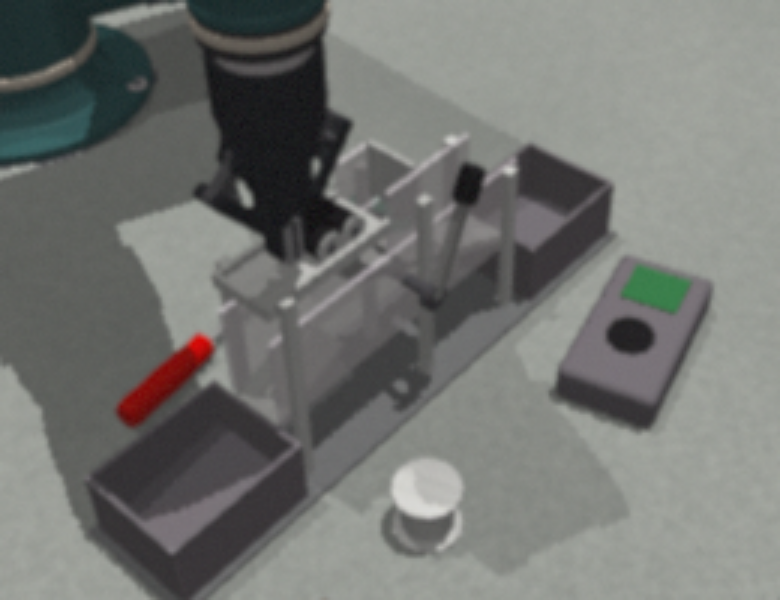

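Both cans advance (a front edge from −40.5 to −35), their tops stay at z≈0.211 and the force is steady at about 5 N. I continue.

```bash
python3 -m handwheel '[[[0,3,0,0,0,0],[0,6,0,0,0,0],[0,9,0,0,0,0],[0,12,0,0,0,0],[0,15,0,0,0,0],[0,18,0,0,0,0],[0,21,0,0,0,0],[0,24,0,0,0,0]]]'
python3 - <<'E'
from h import *
sv(cans(),"pics/s10.png");cans("top");go(0,-33,192)
E
```

```text
t: 7.38
tcp_pos: [0.6006, -0.0378, 0.1928]
tcp_rot: [0.001, -0.067, 0.998, -0.001]
ft_force: [0.9, -5.5, 7.8]
finger_gap: -0.0
scene dark 109 [276. 182.] [50.2 23.4] [68.4 47.1] 0.1943 0.2233
scene dark 197 [233. 189.] [-18.1 -73.9] [ 19.  -15.4] 0.1945 0.2279
scene dark 53 [220. 195.] [ -4.9 -86.2] [  9.3 -76.8] 0.1997 0.2254
top dark 126 [223. 168.] [48. 25.] [66.1 50.9] 0.1885 0.224
top dark 23 [252. 193.] [ -9.2 -12.3] [17.6 -9.8] 0.1992 0.206
t 7.48 at sorter [  0.2 -69.1] [600.5 -37.5 192.8] F [ 1.5 -3.4  6.2] gap -0.0
target [ 0.595 -0.002  0.192] delta [ 0.2 36.1  0.8] [-0.001  0.001 -0.   ]
```

View pics/s10.png

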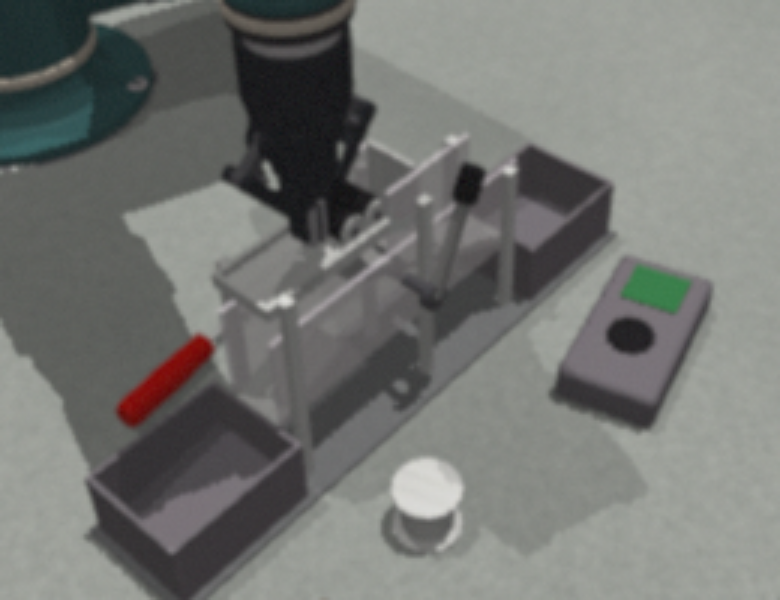

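```bash
python3 -m handwheel '[[[0,2,0,0,0,0],[0,4,0,0,0,0],[0,6,0,0,0,0],[0,8,0,0,0,0],[0,9,0,0,0,0],[0,9,0,0,0,0],[0,9,0,0,0,0],[0,9,0,0,0,0]]]'
python3 - <<'E'
from h import *
sv(cans(),"pics/s11.png");cans("top");go(0,-33,192)
E
```

```text
t: 8.15
tcp_pos: [0.5999, -0.0295, 0.1936]
tcp_rot: [0.001, -0.067, 0.998, -0.001]
ft_force: [0.4, -8.9, 14.4]
finger_gap: -0.002
scene dark 110 [276. 181.] [49.6 23.9] [68.9 46.3] 0.1951 0.2237
scene dark 85 [233. 191.] [ -0.3 -65.6] [ 20.3 -32.9] 0.1944 0.2276
scene dark 53 [223. 193.] [ -2.6 -77.7] [  9.1 -67.9] 0.2024 0.2274
top dark 127 [223. 168.] [48.1 25. ] [65.9 50.9] 0.1891 0.2249
t 8.25 at sorter [  0.6 -61.2] [599.8 -29.6 193.6] F [ 1.4 -7.9 13.5] gap -0.0
target [ 0.595 -0.002  0.192] delta [ 0.7 28.2  1.5] [-0.003  0.002 -0.001]
```

View pics/s11.png

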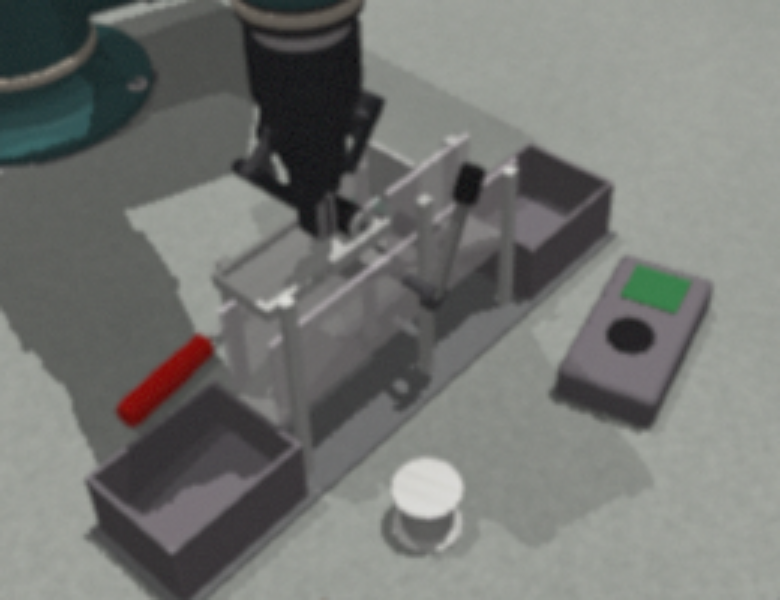

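Run:
```python
from h import *
p,d=bot.grab_frame("top");cv2.imwrite("pics/t12.png",cv2.resize(p[130:250,120:330,::-1],None,fx=3.8,fy=3.8,interpolation=cv2.INTER_CUBIC))
p,d=bot.grab_frame("scene");cv2.imwrite("pics/s12.png",cv2.resize(p[150:260,200:340,::-1],None,fx=5.4,fy=5.4,interpolation=cv2.INTER_CUBIC))
```

```text
(no output)
```

View pics/t12.png

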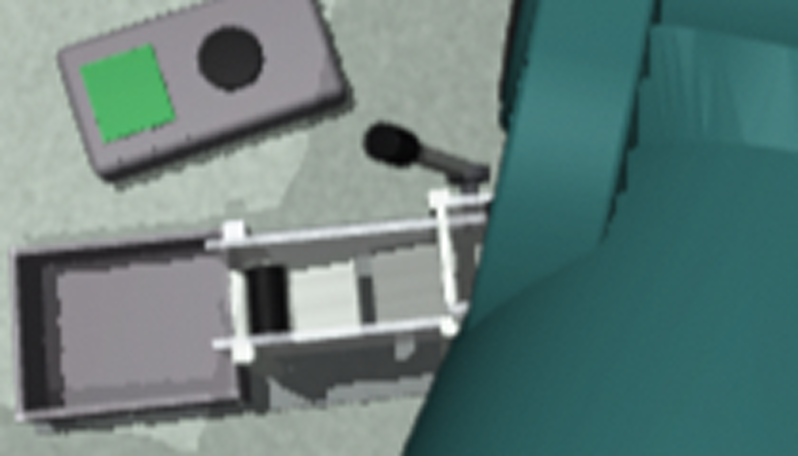

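View pics/s12.png

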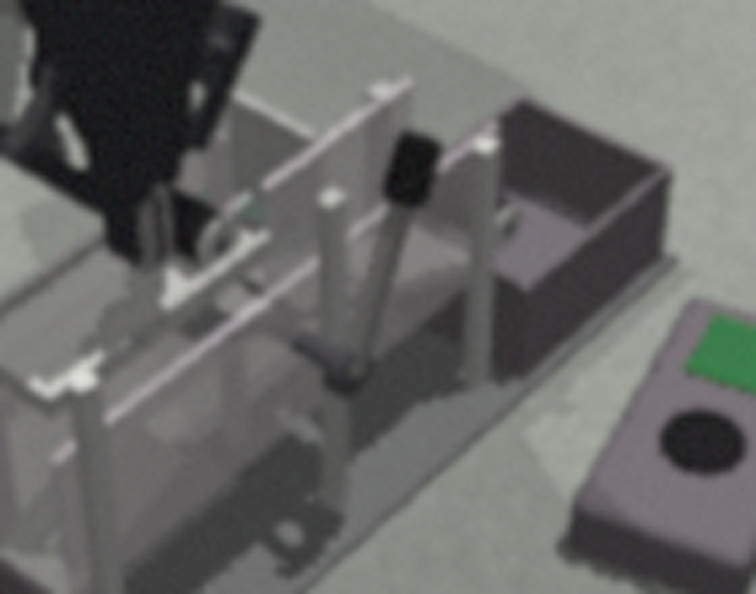

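The top crop shows cap_a rolling down the +y chute (crop 267,298), so the first can dropped properly. The rising upward force suggests the finger bears on the upper rear of cap_b. I back off a little, lower by 4 mm and push again.

```bash
python3 -m handwheel '[[[0,-6,0,0,0,0],[0,-12,0,0,0,0],[0,-12,3,0,0,0],[0,-12,5,0,0,0],[0,-12,5,0,0,0],[0,-12,5,0,0,0]]]'
python3 - <<'E'
from h import *
sv(cans(),"pics/s13.png");go(0,-33,190)
E
```

```text
t: 8.85
tcp_pos: [0.6003, -0.0402, 0.1869]
tcp_rot: [-0.0, -0.067, 0.998, 0.0]
ft_force: [0.5, -0.5, -1.5]
finger_gap: -0.003
scene dark 109 [276. 181.] [49.6 24.2] [69.2 46.8] 0.1959 0.2238
scene dark 98 [232. 191.] [ -8.7 -68.2] [ 19.6 -35.8] 0.1934 0.2271
scene dark 87 [221. 197.] [ -6.  -88.8] [ 12.8 -69.6] 0.194 0.227
t 8.9 at sorter [ -0.2 -71.8] [600.4 -40.2 187. ] F [ 0.7 -0.1  1. ] gap -0.0
target [ 0.595 -0.002  0.19 ] delta [-0.2 38.8 -2.9] [ 0.    -0.001 -0.   ]
```

View pics/s13.png

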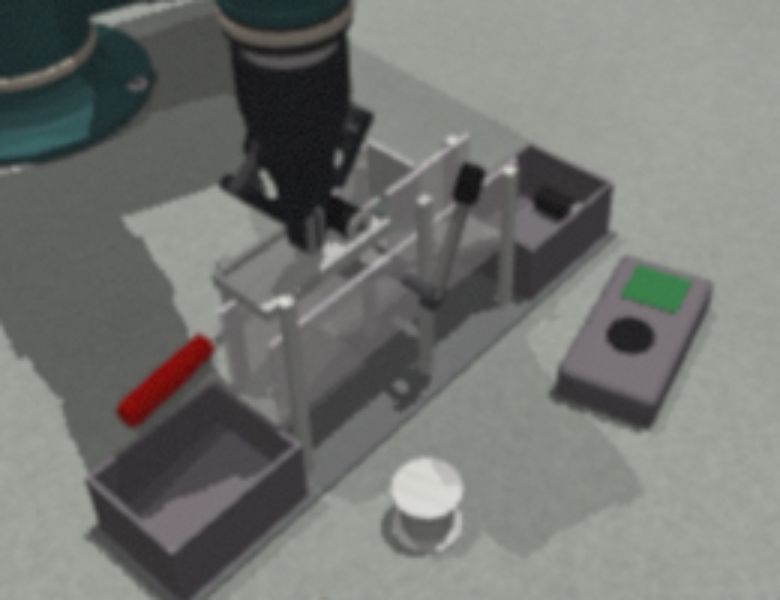

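cap_a lies in the +y tray (crop 555,203) and cap_b is still on the shelf (345,220). The contact force is zero.

```bash
python3 -m handwheel '[[[0,4,-1,0,0,0],[0,8,-1,0,0,0],[0,12,-1,0,0,0],[0,16,-1,0,0,0],[0,20,-1,0,0,0],[0,24,-1,0,0,0]]]'
python3 - <<'E'
from h import *
sv(cans(),"pics/s14.png");go(0,-33,188)
E
```

```text
t: 9.4
tcp_pos: [0.5974, -0.0162, 0.1885]
tcp_rot: [0.0, -0.067, 0.998, -0.0]
ft_force: [0.0, -1.2, 3.2]
finger_gap: -0.003
scene dark 112 [276. 181.] [49.2 23.6] [68.8 46.5] 0.1943 0.2238
scene dark 166 [234. 189.] [ -5.9 -63.7] [ 18.2 -17.8] 0.1924 0.2279
t 9.45 at sorter [ -0.1 -47. ] [597.2 -15.6 188.4] F [ 0.1  0.9 -0.2] gap 0.0
target [ 0.595 -0.002  0.188] delta [-0.1 14.   0.4] [0. 0. 0.]
```

View pics/s14.png

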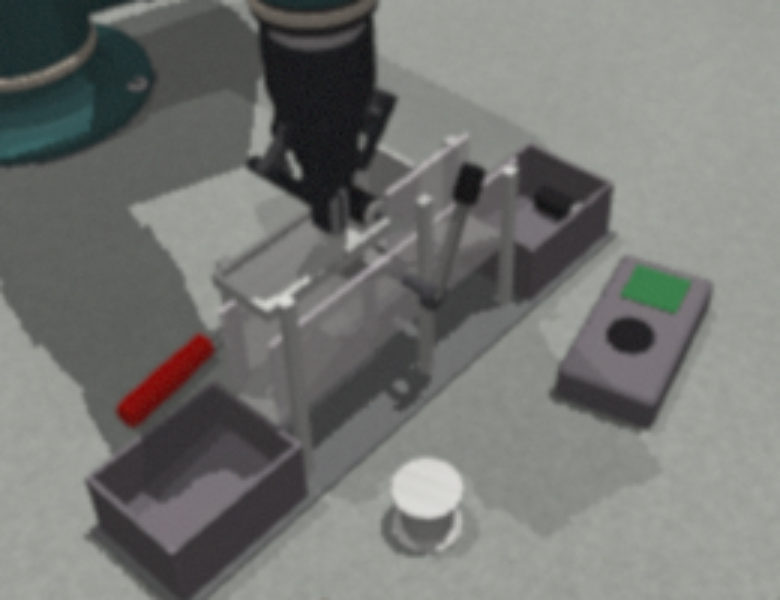

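Low force now, and cap_b is near the edge (crop 375,212). I push the last bit.

```bash
python3 -m handwheel '[[[0,3,0,0,0,0],[0,6,0,0,0,0],[0,9,0,0,0,0],[0,12,0,0,0,0],[0,14,0,0,0,0],[0,14,0,0,0,0],[0,14,0,0,0,0],[0,14,0,0,0,0]]]'
python3 - <<'E'
from h import *
sv(cans(),"pics/s15.png");go(0,-33,188)
E
```

```text
t: 10.12
tcp_pos: [0.5955, -0.0028, 0.1882]
tcp_rot: [-0.0, -0.067, 0.998, 0.0]
ft_force: [-0.6, -0.7, 0.6]
finger_gap: 0.003
scene dark 113 [276. 182.] [48.  23.4] [68.6 46.5] 0.1939 0.2235
scene dark 82 [233. 187.] [ -5.9 -51.6] [ 13.4 -29.6] 0.1957 0.2279
t 10.17 at sorter [ -0.1 -34.2] [595.5  -2.9 188.2] F [ 0.2 -0.2  0.2] gap 0.0
target [ 0.595 -0.002  0.188] delta [-0.1  1.2  0.2] [ 0. -0. -0.]
```

View pics/s15.png

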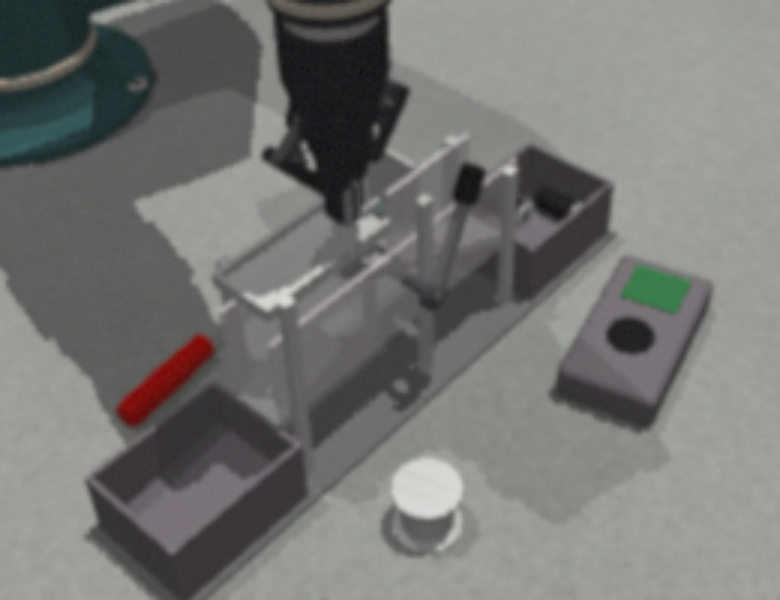

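cap_b is off the shelf, and something shows at the chute's end (crop 525,205). I raise the arm back along −y and look from both cameras.

```bash
python3 -m handwheel '[[[0,-8,0,0,0,0],[0,-14,-25,0,0,0],[0,-30,-60,0,0,0],[0,-60,-80,0,0,0],[0,-95,-80,0,0,0],[0,-130,-80,0,0,0],[0,-140,-80,0,0,0],[0,-140,-80,0,0,0]]]'
python3 - <<'E'
from h import *
sv(cans(),"pics/s16.png")
p,d=bot.grab_frame("top");sv(p,"pics/t16.png")
for n in("scene","top"):
    p,d=bot.grab_frame(n)
    W=cloud(n,d);z=W[...,2];S=(W[...,:2]-O)*1000@np.array([[np.cos(PSI),-np.sin(PSI)],[np.sin(PSI),np.cos(PSI)]])
    m=(p.astype(int).sum(-1)<150)&(z<.1)&(S[...,1]>90)&(S[...,1]<262)&(abs(S[...,0])<44)
    k,l,st,ce=cv2.connectedComponentsWithStats(m.astype(np.uint8))
    for i in range(1,k):
        if st[i,4]>15: print(n,st[i,4],ce[i].round(),np.nanmean(S[l==i],0).round(1),np.nanmin(S[l==i],0).round(),np.nanmax(S[l==i],0).round(),z[l==i].min().round(3),z[l==i].max().round(3))
E
```

```text
t: 10.83
tcp_pos: [0.6143, -0.1447, 0.2676]
tcp_rot: [-0.0, -0.065, 0.998, -0.0]
ft_force: [-0.3, 0.6, 0.4]
finger_gap: 0.004
scene dark 110 [276. 181.] [49.8 23.8] [69.  46.6] 0.1949 0.2231
scene 172 [301. 188.] [ -3.9 230.4] [-43. 209.] [ 17. 261.] 0.007 0.039
top 626 [137. 219.] [ -1.9 242.2] [-41. 212.] [ 44. 261.] 0.005 0.06
```

View pics/s16.png

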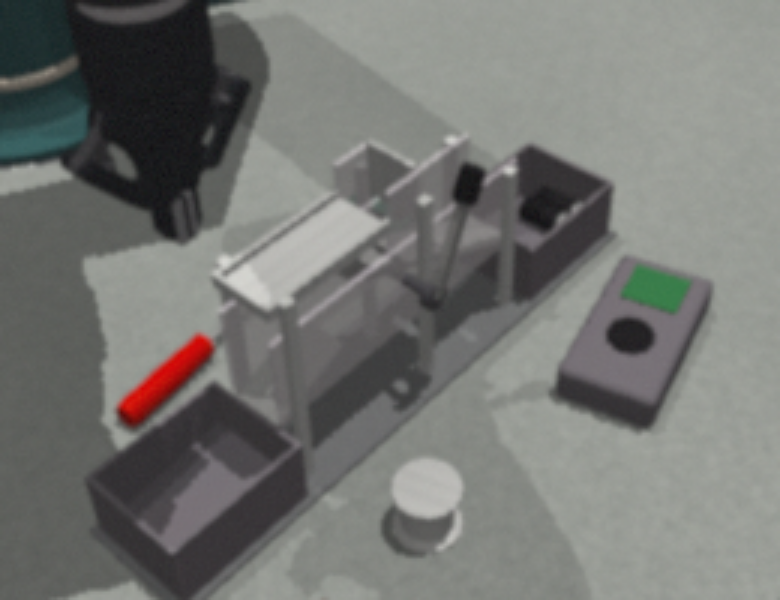

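View pics/t16.png

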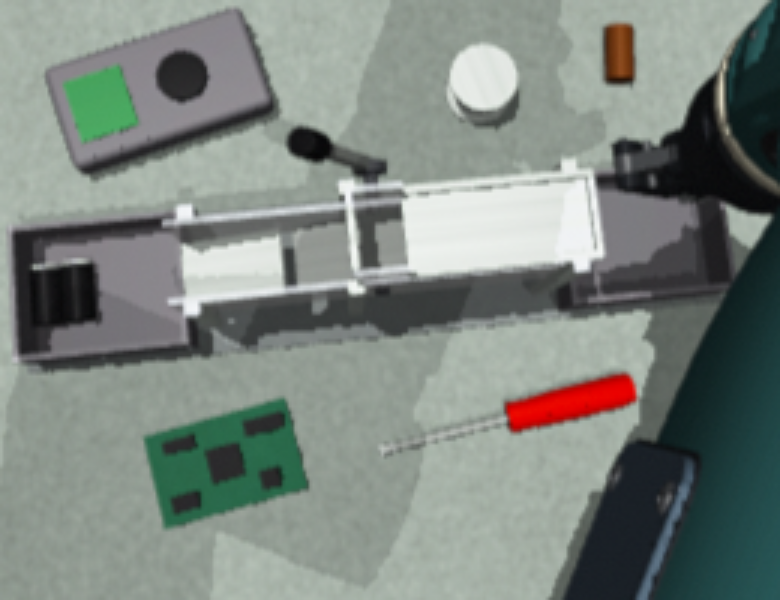

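Both cans lie side by side against the outer wall of the +y tray (top crop 48,292 and 80,290). The lever leans to +y, the bystanders are unmoved and the arm is clear. I wait for things to settle, then hand in.

```bash
python3 -m handwheel '[[[0,0,-20,0,0,0],[0,0,-20,0,0,0],[0,0,-20,0,0,0],[0,0,-20,0,0,0],[0,0,-20,0,0,0],[0,0,-20,0,0,0],[0,0,-20,0,0,0],[0,0,-20,0,0,0]]]'
python3 - <<'E'
from h import *
im=[]
for i in range(2):
    p,d=bot.grab_frame("top"); im.append(p.astype(int))
print("max mean diff tray",abs(im[0]-im[1])[190:245,120:190].mean())
cans()
q,_=bot.grab_frame("top");sv(q,"pics/t17.png")
bot.close_job()
E
```

```text
t: 11.7
tcp_pos: [0.6141, -0.1414, 0.288]
tcp_rot: [-0.0, -0.067, 0.998, 0.0]
ft_force: [-0.3, -0.5, -0.4]
finger_gap: 0.003
max mean diff tray 0.6573160173160173
scene dark 111 [276. 182.] [48.9 23.5] [68.6 46.1] 0.1932 0.2222
the job is handed in; nothing more can be done
```

View pics/t17.png

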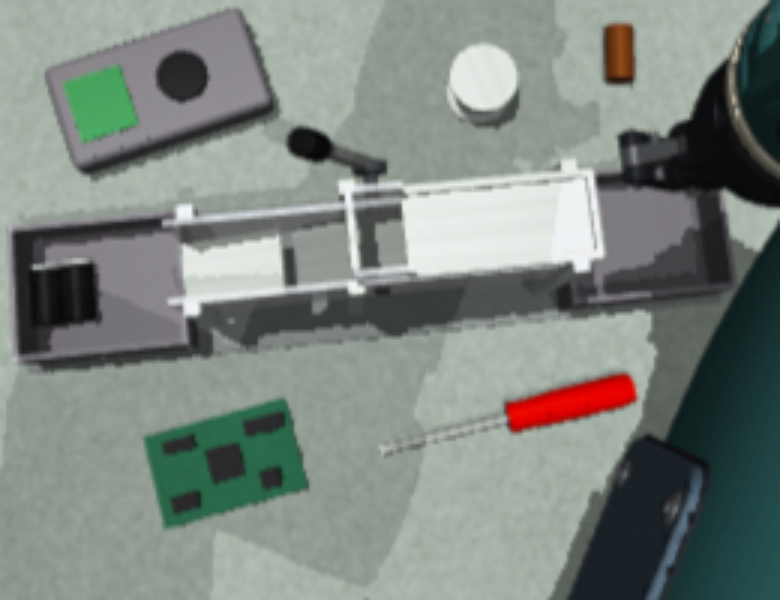

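The job is done and handed in at about 12 s. I rocked the gate from the −y stop to the +y stop by its knob, then pushed both capacitors along the shelf into the slot. They rolled down into the +y tray.

**Last checks:** The cameras put the knob at about y +38 mm, at the +y stop. Both cans lie at rest side by side by the tray's outer wall, the bystanders look unmoved in the pictures, and the arm is clear with no contact force.

**Off-nominal:** During the first push the force on the tool rose to about 9 N sideways and 14 N upward, because the finger bore on the upper back of cap_b. I backed off, lowered the tips about 6 mm and finished with about 3 N. No check failed or disagreed at the end.

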